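Shut the tagged air valve under the sliding cover

TASK

Shut off the air to one workplace: with the fingertips, slide the cover of the grey bench air box aside as far as it goes, so that the valve bay is fully open, then push the handle that ends in a round disc fully shut, until it meets its stop. Only push: do not lift the cover. Leave the plain valve's handle open, leave the jar, the screwdriver and the blue bin alone, and finish clear of everything.

Things in the scene. Friction and masses are not known exactly. Their poses are not given: they have to be found in the camera images.
- box: Grey bench air box fixed to the bench, 200 (its x) x 500 (its y) x 91 mm high. Origin: centre of its underside. Its x points away from the robot, its y to the robot's left (turned up to 0.3 rad). The half at -y is an open-topped valve bay, the half at +y is closed by a flat deck 82 mm up. Low strips round the edge (top at 91 mm, inner faces at x +-93, y +-243 mm) guide the cover and stop it at both ends.
- bay (a point): Centre of the valve bay's mouth, 82 mm above the bench, at box y -124 mm. Inside, the bay measures 168 (box x) x 224 (box y) mm; its floor is 8 mm above the bench.
- cover: Loose flat aluminium cover, 181 (x) x 240 (y) x 6 mm, 0.3 to 0.65 kg, axes as the box's. Origin: centre of its underside, 82 mm above the bench. It lies over the bay (origin at box y -122 to -95 mm) and slides on the walls towards the box's +y, over the deck, until its edge meets the end strip: origin then at box y +123 mm.
- rib (a point): Centre of the upright black rib across the middle of the cover, 18 mm above the cover's origin. The rib is 100 mm long in x, 12 mm thick in y, and spans 6 to 30 mm above the cover's origin (88 to 112 mm above the bench): push it sideways.
- tagged_handle (a joint): Angle of the tagged valve's handle, rad: 0 open (along its pipe, pointing to the box's -x), growing anticlockwise seen from above to 1.571 at the stop: shut (pointing to the box's -y). Starts at 0 to 0.3; stays where left; friction 0.15 N m. A flat steel bar 14 mm wide that ends in a flat round disc; bar and disc span 56 to 66 mm above the bench. It shares the bay with the plain one.
- tagged_pivot (a point): On the tagged handle's pivot axis, halfway up the bar, 61 mm above the bench, at box x +30 and y -69 or -164 mm (the two valves change places). A hub of 10 mm radius rises there to 70 mm. The brass pipe below runs along the box's x, its top 44 mm above the bench; the valve body's top is at 49 mm.
- tagged_tip (a point): Centre of the tagged handle's round disc (30 mm diameter, 10 mm thick), halfway up, 50 mm from the pivot.
- plain_handle (a joint): Angle of the other valve's handle, same meaning; starts between 0 and 0.1 and must stay open. The handle is a straight steel bar with a square end, 14 mm wide, reaching 65 mm from its pivot, at the same height, with no disc.
- plain_pivot (a point): Point on the plain handle's pivot axis, halfway up the bar, 61 mm above the bench; 95 mm from the tagged pivot along the box's y.
- jar: Loose small jar, 56 mm across, 75 mm high, behind the box (+x). Origin: centre of its underside. Leave it alone.
- screwdriver: Loose screwdriver lying on the bench in front of the box (towards the robot), roughly along the box's y. Origin: on the bench under it. Leave it alone.
- bin: Loose blue open bin, 120 x 100 x 60 mm, beyond the box's -y end. Origin: centre of its underside. Leave it alone.

How it is judged:
By the outcome, as a careful person would: the job done as asked, in the order asked, and still so for the second after the job is handed in, with the robot touching nothing.
It also fails if it takes over 51 s, if anything falls off the work surface, if the arm or the gripper's body presses on something with over 40 N, if the wrist force passes 120 N, or if a joint passes its speed limit or range.

ROBOT

A 6-joint arm with a two-finger parallel gripper is mounted at the origin on the work surface. World frame = base frame: x ahead of the robot, y to its left, z up, the work surface at z = 0. Lengths are in m, angles in rad, forces in N, time in s.
With the tool pointing down it reaches from about 0.35 to 0.775 m from the base axis. Payload 5.5 kg.
Tool frame: the origin (TCP) lies at the very end of the fingers, on their centre line; the grasp point (between the pads) lies 19 mm behind it; z points along the fingers, y is the line along which they close (so a half turn about z gives the same grasp; the last joint's range is limited). The gripper opens to 85 mm and grips with 20 to 120 N. Pads are 22 mm wide; open, the fingers measure 114 mm over their backs; the gripper's body (76 mm by 85 mm) begins 54 mm behind the grasp point. The pads swing forward as they close: fully open they stand 13 mm farther back than shut.
Start: joints at [1.062, 0.313, 0.046, 1.304, 0, 1.431], TCP at [0.207, 0.536, 0.231] pointing down, gripper open.
Joint ranges: [-2.76, 2.76], [-0.86, 1.69], [-1.03, 1.26], [-2.2, 2.34], [-1.47, 1.5], [-3.14, 3.14]. Speed limits (rad/s): [2.57, 2.57, 3.14, 3.14, 3.14, 3.14].

INTERFACE

Orientations are given as a unit quaternion [w, x, y, z].
In Python, from workcell import env, cams, ticket, spotter gives the robot as it stands.
- The arm moves only by the tool jog_arm, never from a script. Its argument "increments" is a list that holds one entry, the list of rows, each a list of 7 numbers: the shift along the tool's x, y, z in units of 0.25 m (1.0 is 0.25 m), then the turn, a rotation vector about the tool's x, y, z in units of 180 degrees (1.0 is 180 degrees), then the closure in counts, from 0 (fully open) to 255 (shut). A call has 1 to 20 rows; each row shifts and turns the commanded pose from where the row before left it, along the tool's axes as they then stand; what a row does not reach is not made up. A row lasts 1/10 s, in which the tool goes at most 50 mm and 8.59 degrees, less where a joint would pass 70% of its speed; a pose out of reach is approached as far as the arm can. A call with a number of a shift or a turn outside -1 to 1 is refused whole. A call with a gripper value outside its range is refused whole. The fingers move at their own pace and stop on an object; "force" is the grip in N (left out, the last holds). Time passes only in rows, so rows that do not move let the fingers close. It gives the time, the measured TCP pose, the force, the opening and the grip force at its end, in the units of the state.
- env.get_state(): the state, without advancing time (a new reading comes with each control period).
- cams.read_camera(name): name is "side" or "top"; returns a dict with "pixels" (420x560x3 uint8, red, green, blue), "fx", "fy", "cx", "cy" (pixels), "k1" (the pictures are not rectified: a ray, as slopes to the right and down, at radius r is drawn at 1 + k1 r^2 times it, then the intrinsics apply), "xyz" and "attitude" of the camera in the world. Camera axes: x right, y down, z forward; pixel columns grow to the right and rows downward; lengths in m; the calibration is good to about 2 mm. A picture is of the moment at which its call begins. There is no depth.
- ticket.hand_in(): hands the job in; it is judged then, once.
Trained networks look in the newest picture that a camera, given by its name, has taken for a name from the list of things; names that differ only in an ending like _2 or _b are one class to them, and where a whole thing is asked for, a point or a joint stands for the part that bears it (a point fixed in the world has none). Each returns a list of dicts, best first, with "conf" (0 to 1); they miss things now and then, are a little off and sometimes report something else, mostly with a low value. They report only what shows in the picture. A call takes as long as a camera call.
- spotter.find_in(target, camera): "uv" ([column, row] in pixels, amid what is visible of it).
- spotter.cut_out(target, camera): "region" (420x560 bool, what is visible of it) and "uv" ([column, row] in pixels, amid what is visible of it).
- spotter.landmark_of(target, camera): "uv" ([column, row] in pixels: a listed point, or the origin of a listed thing).
The state is a dict: "clock": time; "joint_pos": joint angles; "qvel": joint speeds; "tau": joint torques, N m; "tcp_pos": TCP position; "orientation": TCP orientation; "wrist_force": force on the tool from outside, world axes, zero at the start; "ft_torque": the same for the moment, N m; "finger_gap": finger opening in m; "grip_force": force on a finger pad.
Only numpy, scipy, OpenCV 4.12 (cv2) and the standard library are available. Lean on these libraries where they do the work, as an engineer would, in place of code of your own. Each camera call takes 0.05 s, during which the arm holds its last target. There are 200 camera calls.

## Working session

There is one attempt and no reset: what is moved stays moved. The work goes in short steps, Python scripts to look and compute and a tool call to move; the robot and the scene stay as the last step left them, time stands still between calls to the robot, and variables do not carry over. Pictures are saved under pics/ and viewed, at most 10 in all, crops included, and the job is handed in when it is done.

Besides the shell and the picture viewer there is one more tool, called after "Request:" by a JSON object that holds its "name" and its "arguments", one argument or row to a line. jog_arm: Moves the arm, as the interface text tells. Shifts and turns lie within -1 to 1; 1 stands for 0.25 m of shift or 180 degrees of turn. Its arguments: {"type":"object","properties":{"increments":{"type":"array"},"force":{"type":"number"}},"required":["increments"]}

```bash
mkdir -p pics; ls; cat > h.py <<'E'
import numpy as np, cv2
from scipy.spatial.transform import Rotation as R
from workcell import env, cams, ticket, spotter
def rot(a):
    a=np.array(a,float)
    return R.from_quat(a[[1,2,3,0]]).as_matrix() if a.size==4 else a.reshape(3,3)
def ray(c,uv):
    # undistort: drawn = s*(1+k1 r^2)
    d=np.array([(uv[0]-c['cx'])/c['fx'],(uv[1]-c['cy'])/c['fy']]); s=d.copy()
    for _ in range(30): s=d/(1+c['k1']*(s@s))
    return rot(c['attitude'])@np.array([s[0],s[1],1.])
def at_z(c,uv,z):
    v=ray(c,uv); o=np.array(c['xyz']); return o+v*(z-o[2])/v[2]
def proj(c,p):
    q=rot(c['attitude']).T@(np.array(p)-np.array(c['xyz'])); s=q[:2]/q[2]; s=s*(1+c['k1']*(s@s))
    return np.array([s[0]*c['fx']+c['cx'],s[1]*c['fy']+c['cy']])
def shot(n,f=None):
    c=cams.read_camera(n)
    if f: cv2.imwrite('pics/'+f,c['pixels'][:,:,::-1])
    return c
E
python3 - <<'E'
from h import *
np.set_printoptions(precision=4,suppress=True)
Z=dict(box=0,bay=.082,cover=.082,rib=.1,jar=0,screwdriver=0,bin=0,tagged_tip=.061)
for n in ('top','side'):
    c=shot(n,n+'0.png'); print(n,c['xyz'],c['attitude'],c['fx'],c['k1'])
    for t,z in Z.items():
        for d in spotter.landmark_of(t,n)[:2]: print(t,d['conf'],np.round(d['uv'],1),at_z(c,d['uv'],z))
s=env.get_state(); print(s)
E
```

```text
pics
top [ 0.4268 -0.1156  1.046 ] [-0.0608  0.7138 -0.6956  0.0541] 503.74235320466187 -0.1062503763877171
box 0.89 [211.7 227.9] [0.551  0.0401 0.    ]
cover 0.82 [264.3 226.6] [ 0.5465 -0.0737  0.082 ]
rib 0.9 [266.6 225.7] [ 0.546  -0.0788  0.1   ]
rib 0.59 [230.6 141.5] [ 0.7097 -0.0033  0.1   ]
jar 0.68 [231.6 138.6] [0.7461 0.0066 0.    ]
screwdriver 0.7 [182.5 292.5] [0.4151 0.0946 0.    ]
screwdriver 0.6 [231.8 139.8] [0.7434 0.0061 0.    ]
bin 0.68 [387.6 253.5] [ 0.5066 -0.3284  0.    ]
side [ 0.3423 -0.5719  0.668 ] [-0.3389  0.9039 -0.2459  0.0874] 397.70640518922716 -0.011521660570339412
cover 0.64 [240.7 200.7] [ 0.5425 -0.0766  0.082 ]
rib 0.89 [241.6 192.6] [ 0.5476 -0.0736  0.1   ]
jar 0.61 [299.1 172.1] [0.7339 0.0038 0.    ]
screwdriver 0.61 [155.9 200.3] [0.4051 0.0924 0.    ]
bin 0.57 [293.9 331. ] [ 0.5115 -0.3301  0.    ]
{'clock': 0.9, 'joint_pos': array([1.0624, 0.3132, 0.0461, 1.3036, 0.    , 1.4312]), 'qvel': array([-0.001 ,  0.0011,  0.0005, -0.0003, -0.001 , -0.0006]), 'tau': array([  0.001 , -48.0439,  29.8818,  -0.0001,  -0.0002,  -0.    ]), 'tcp_pos': array([0.2073, 0.5364, 0.2313]), 'orientation': array([0.    , 0.1834, 0.983 , 0.0001]), 'wrist_force': array([ 0.4904, -0.2154, -0.0251]), 'ft_torque': array([ 0.0369, -0.0126,  0.0314]), 'grip_force': 0.0, 'finger_gap': 0.08543474445862942}
```

View pics/top0.png

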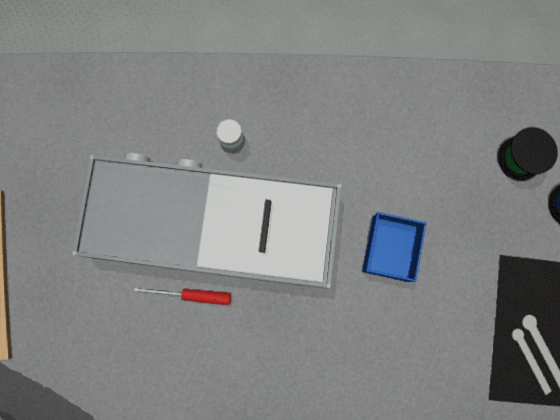

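View pics/side0.png

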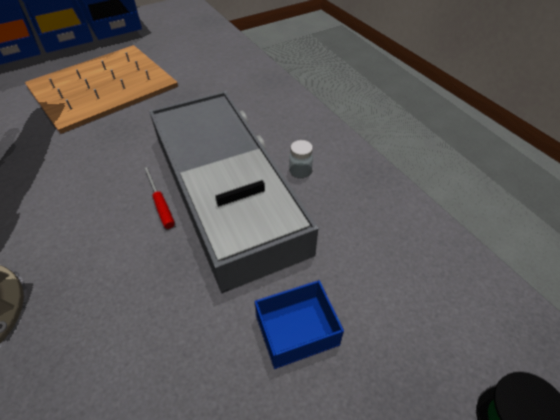

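The top view shows the box with rim corners at about (93,158), (340,186), (329,286) and (75,253). The cover lies on its right half, with the rib from (268,200) to (262,252). The jar is at (230,135), the screwdriver at (185,295) and the bin at (395,247). The side view agrees.

```bash
python3 - <<'E'
from h import *
np.set_printoptions(precision=4,suppress=True)
c=shot('top')
P=np.array([at_z(c,u,.091) for u in [(93,157),(340,186),(329,286),(75,254)]])
print(P); m=P.mean(0); 
e=[np.linalg.norm(P[i]-P[(i+1)%4]) for i in range(4)]; print('sizes',e,'centre',m)
y=(P[0]-P[1]+P[3]-P[2]); th=np.arctan2(-y[0],y[1]); print('yaw',th)
for n in('cover','rib','box'):
    r=spotter.cut_out(n,'top')
    if r:
        k=r[0]['region'].astype(np.uint8); (ce,sz,a)=cv2.minAreaRect(cv2.findNonZero(k)); bx=cv2.boxPoints((ce,sz,a))
        z={'cover':.088,'rib':.112,'box':.091}[n]
        Q=np.array([at_z(c,u,z) for u in bx]); l=Q[1]-Q[0] ,Q[2]-Q[1]
        print(n,r[0]['conf'],Q.mean(0),[ (np.linalg.norm(v),np.arctan2(v[1],v[0])) for v in l])
E
```

```text
[[ 0.6755  0.272   0.091 ]
 [ 0.6282 -0.2181  0.091 ]
 [ 0.436  -0.1991  0.091 ]
 [ 0.4819  0.2911  0.091 ]]
sizes [np.float64(0.49244324328180183), np.float64(0.19309068839480392), np.float64(0.4923259482726477), np.float64(0.1945996819071592)] centre [0.5554 0.0365 0.091 ]
yaw -0.09479888336870954
cover 0.77 [ 0.5452 -0.0745  0.088 ] [(np.float64(0.1856370303359272), np.float64(-0.06359599959076226)), (np.float64(0.24842659585342594), np.float64(-1.6635683814928053))]
rib 0.58 [ 0.5428 -0.0758  0.112 ] [(np.float64(0.17951430111955555), np.float64(-0.07052734506001851)), (np.float64(0.23992020202755637), np.float64(-1.6704340273503184))]
box 0.71 [0.5628 0.0395 0.091 ] [(np.float64(0.22160745717399588), np.float64(-0.03951640155880825)), (np.float64(0.516956987755323), np.float64(-1.6813615626282754))]
```

Request:
{"name": "jog_arm", "arguments": {
  "increments": [
    [[-0.137, -0.121, 0, 0, 0, 0, 255], [-0.137, -0.121, 0, 0, 0, 0, 255], [-0.137, -0.121, 0, 0, 0, 0, 255], [-0.137, -0.121, 0, 0, 0, 0, 255], [-0.137, -0.121, 0, 0, 0, 0, 255], [-0.137, -0.121, 0, 0, 0, 0, 255], [-0.137, -0.121, 0, 0, 0, 0, 255], [-0.137, -0.121, 0, 0, 0, 0, 255], [-0.137, -0.121, 0, 0, 0, 0, 255], [-0.137, -0.121, 0, 0, 0, 0, 255], [-0.137, -0.121, 0, 0, 0, 0, 255], [-0.137, -0.121, 0, 0, 0, 0, 255], [-0.137, -0.121, 0, 0, 0, 0, 255], [-0.137, -0.121, 0, 0, 0, 0, 255], [-0.137, -0.121, 0, 0, 0, 0, 255], [-0.137, -0.121, 0, 0, 0, 0, 255], [0, 0, 0, 0, 0, 0.04, 255], [0, 0, 0, 0, 0, 0.04, 255], [0, 0, 0, 0, 0, 0.04, 255], [0, 0, 0, 0, 0, 0.04, 255]]
  ]
}}

```text
clock: 3.1
tcp_pos: [0.544, -0.1129, 0.2311]
orientation: [-0.0, 0.425, 0.905, 0.0]
wrist_force: [0.0, -0.2, 0.7]
finger_gap: 0.0001
grip_force: 0.0
```

Request:
{"name": "jog_arm", "arguments": {
  "increments": [
    [[0, 0, 0, 0, 0, 0.04, 255], [0, 0, 0, 0, 0, 0.04, 255], [0, 0, 0, 0, 0, 0.04, 255], [0, 0, 0, 0, 0, 0.04, 255], [0, 0, 0, 0, 0, 0.04, 255], [0, 0, 0, 0, 0, 0.04, 255], [0, 0, 0, 0, 0, 0.013, 255], [0, 0, 0, 0, 0, 0, 255], [0, 0, 0, 0, 0, 0, 255]]
  ]
}}

```text
clock: 4.0
tcp_pos: [0.544, -0.1126, 0.2313]
orientation: [-0.0, 0.74, 0.673, 0.0]
wrist_force: [0.7, -0.6, 0.9]
finger_gap: 0.0001
grip_force: 0.0
```

Request:
{"name": "jog_arm", "arguments": {
  "increments": [
    [[0, 0, 0.16, 0, 0, 0, 255], [0, 0, 0.16, 0, 0, 0, 255], [0, 0, 0.14, 0, 0, 0, 255], [0, 0, 0.06, 0, 0, 0, 255], [0, 0, 0.024, 0, 0, 0, 255], [0, 0, 0, 0, 0, 0, 255], [0.03, 0, 0, 0, 0, 0, 255], [0.03, 0, 0, 0, 0, 0, 255], [0.03, 0, 0, 0, 0, 0, 255], [0.04, 0, 0, 0, 0, 0, 255], [0.05, 0, 0, 0, 0, 0, 255], [0.05, 0, 0, 0, 0, 0, 255], [0.05, 0, 0, 0, 0, 0, 255], [0.05, 0, 0, 0, 0, 0, 255], [0.05, 0, 0, 0, 0, 0, 255]]
  ]
}}

```text
clock: 5.5
tcp_pos: [0.553, -0.0169, 0.0952]
orientation: [-0.0, 0.74, 0.673, -0.0]
wrist_force: [1.1, -3.2, 2.6]
finger_gap: -0.0
grip_force: 1.5
```

Request:
{"name": "jog_arm", "arguments": {
  "increments": [
    [[0.05, 0, 0, 0, 0, 0, 255], [0.05, 0, 0, 0, 0, 0, 255], [0.05, 0, 0, 0, 0, 0, 255], [0.05, 0, 0, 0, 0, 0, 255], [0.05, 0, 0, 0, 0, 0, 255], [0.05, 0, 0, 0, 0, 0, 255], [0.05, 0, 0, 0, 0, 0, 255], [0.05, 0, 0, 0, 0, 0, 255], [0.05, 0, 0, 0, 0, 0, 255], [0.05, 0, 0, 0, 0, 0, 255], [0.04, 0, 0, 0, 0, 0, 255], [0.02, 0, 0, 0, 0, 0, 255], [0.01, 0, 0, 0, 0, 0, 255]]
  ]
}}

```text
clock: 6.8
tcp_pos: [0.5666, 0.1244, 0.0952]
orientation: [-0.0, 0.74, 0.673, -0.0]
wrist_force: [-0.1, -2.8, 1.2]
finger_gap: 0.0004
grip_force: 1.4
```

Request:
{"name": "jog_arm", "arguments": {
  "increments": [
    [[0.008, 0, 0, 0, 0, 0, 255], [0.008, 0, 0, 0, 0, 0, 255]]
  ]
}}

```text
clock: 7.0
tcp_pos: [0.5669, 0.1276, 0.0952]
orientation: [-0.0, 0.74, 0.672, -0.0]
wrist_force: [-0.1, -2.9, 2.2]
finger_gap: 0.0001
grip_force: 1.3
```

Request:
{"name": "jog_arm", "arguments": {
  "increments": [
    [[0.01, 0, 0, 0, 0, 0, 255], [0.01, 0, 0, 0, 0, 0, 255], [0.01, 0, 0, 0, 0, 0, 255], [0.008, 0, 0, 0, 0, 0, 255]]
  ]
}}

```text
clock: 7.4
tcp_pos: [0.5679, 0.1374, 0.0952]
orientation: [-0.0, 0.74, 0.673, -0.0]
wrist_force: [-0.2, -2.7, 0.0]
finger_gap: 0.0002
grip_force: 1.1
```

Request:
{"name": "jog_arm", "arguments": {
  "increments": [
    [[0.008, 0, 0, 0, 0, 0, 255], [0.006, 0, 0, 0, 0, 0, 255]]
  ]
}}

```text
clock: 7.6
tcp_pos: [0.5682, 0.141, 0.0952]
orientation: [-0.0, 0.74, 0.673, 0.0]
wrist_force: [0.6, -2.6, -0.2]
finger_gap: 0.0002
grip_force: 1.0
```

Request:
{"name": "jog_arm", "arguments": {
  "increments": [
    [[0.006, 0, 0, 0, 0, 0, 255], [0.006, 0, 0, 0, 0, 0, 255]]
  ]
}}

```text
clock: 7.8
tcp_pos: [0.5685, 0.1438, 0.0952]
orientation: [-0.0, 0.74, 0.673, -0.0]
wrist_force: [0.2, -2.1, -0.7]
finger_gap: -0.0002
grip_force: 1.0
```

Request:
{"name": "jog_arm", "arguments": {
  "increments": [
    [[0.006, 0, 0, 0, 0, 0, 255], [0.004, 0, 0, 0, 0, 0, 255]]
  ]
}}

```text
clock: 8.0
tcp_pos: [0.5685, 0.1456, 0.0953]
orientation: [0.0, 0.74, 0.672, -0.001]
wrist_force: [-1.2, -6.4, 1.8]
finger_gap: 0.0002
grip_force: 3.4
```

Request:
{"name": "jog_arm", "arguments": {
  "increments": [
    [[0.004, 0, 0, 0, 0, 0, 255], [0.002, 0, 0, 0, 0, 0, 255]]
  ]
}}

```text
clock: 8.2
tcp_pos: [0.5684, 0.1457, 0.0953]
orientation: [0.001, 0.74, 0.672, -0.002]
wrist_force: [-2.0, -9.8, 2.0]
finger_gap: -0.0001
grip_force: 5.2
```

Request:
{"name": "jog_arm", "arguments": {
  "increments": [
    [[-0.03, 0, 0, 0, 0, 0, 255], [-0.04, 0, 0, 0, 0, 0, 255], [0, 0, -0.16, 0, 0, 0, 255], [0, 0, -0.16, 0, 0, 0, 255], [0, 0, -0.16, 0, 0, 0, 255], [0, 0, 0, 0, 0, 0, 255]]
  ]
}}

```text
clock: 8.8
tcp_pos: [0.5706, 0.1304, 0.2218]
orientation: [0.003, 0.74, 0.673, 0.005]
wrist_force: [1.4, 0.7, 0.4]
finger_gap: -0.0002
grip_force: 0.0
```

```bash
python3 - <<'E'
from h import *
np.set_printoptions(precision=4,suppress=True)
th=-.095;ex=np.array([np.cos(th),np.sin(th),0]);ey=np.array([-ex[1],ex[0],0]);o=np.array([.5554,.0365,0])
Z=dict(box=0,bay=.082,cover=.082,rib=.1,tagged_tip=.061,tagged_pivot=.061,plain_pivot=.061)
for n in ('top','side'):
    c=shot(n,n+'1.png')
    for t,z in Z.items():
        for d in spotter.landmark_of(t,n)[:2]:
            p=at_z(c,d['uv'],z); print(n,t,round(d['conf'],2),np.round(d['uv'],1),p,'box',(p-o)@ex,(p-o)@ey)
    p=c['pixels']
    if n=='top': cv2.imwrite('pics/top1c.png',cv2.resize(p[140:310,60:360,::-1],None,fx=2.6,fy=2.6,interpolation=cv2.INTER_CUBIC))
    else: cv2.imwrite('pics/side1c.png',cv2.resize(p[80:300,130:340,::-1],None,fx=2.7,fy=2.7,interpolation=cv2.INTER_CUBIC))
print(env.get_state()['tcp_pos'])
E
```

```text
top bay 0.7 [267.9 227.4] [ 0.5451 -0.0807  0.082 ] box 0.0008465504201165038 -0.11768024706895432
top bay 0.33 [210.6 227.8] [0.5414 0.03   0.082 ] box -0.013335241868225921 -0.0077708176904043025
top cover 0.89 [143.1 212.6] [0.5676 0.1644 0.082 ] box 5.91425519494565e-05 0.12848170925370703
top rib 0.71 [143.5 212.6] [0.565  0.1584 0.1   ] box -0.001967795901020135 0.12225198636120771
top tagged_tip 0.87 [242.1 232.2] [ 0.5368 -0.0295  0.061 ] box -0.012238023089810578 -0.06743001701209235
top tagged_tip 0.49 [234.1 140.4] [ 0.7238 -0.0057  0.061 ] box 0.17163670453387808 -0.026083355103526877
top tagged_pivot 0.74 [246.4 211. ] [ 0.5793 -0.0364  0.061 ] box 0.03065759087272646 -0.07028068688400457
top plain_pivot 0.86 [291.1 211.3] [ 0.5809 -0.1249  0.061 ] box 0.04069397736598027 -0.15825084594133781
side box 0.94 [224.9 188.6] [0.556  0.0454 0.    ] box -0.000222001602162163 0.0089462405929534
side bay 0.58 [241.4 204.3] [ 0.5394 -0.0858  0.082 ] box -0.004340975823921733 -0.1232809520541337
side bay 0.17 [225.9 194. ] [ 0.5251 -0.0451  0.082 ] box -0.02247431160963545 -0.08406229412867061
side cover 0.59 [201.2 131. ] [0.5624 0.1685 0.082 ] box -0.00554784714159461 0.13210074617549333
side cover 0.59 [300.1 329.3] [ 0.5005 -0.3623  0.082 ] box -0.016871191866375868 -0.40220187533411694
side rib 0.56 [202.8 123.3] [0.5702 0.1704 0.1   ] box 0.0020133339402474467 0.13470286022395284
side tagged_tip 0.92 [226.2 196.1] [ 0.5296 -0.0319  0.061 ] box -0.019231541829874268 -0.07054299407236592
side tagged_pivot 0.73 [245.3 188.9] [ 0.5732 -0.0338  0.061 ] box 0.024425209866579475 -0.06829100973803288
side plain_pivot 0.68 [266.8 219.3] [ 0.5717 -0.1293  0.061 ] box 0.031925948474423815 -0.1635432793121578
[0.5673 0.1303 0.2153]
```

View pics/top1c.png

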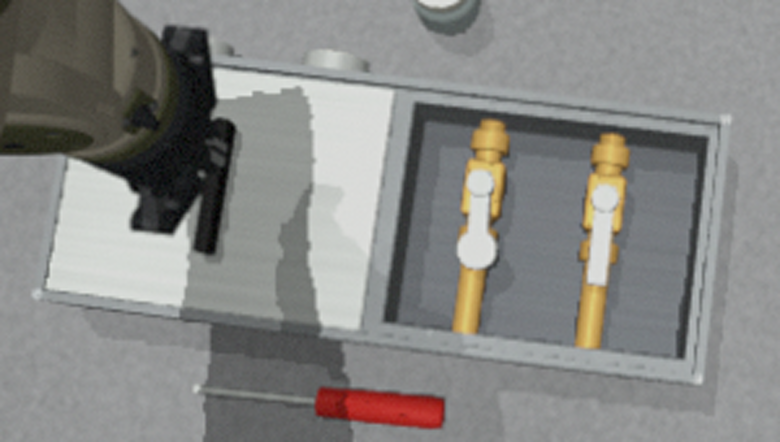

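View pics/side1c.png

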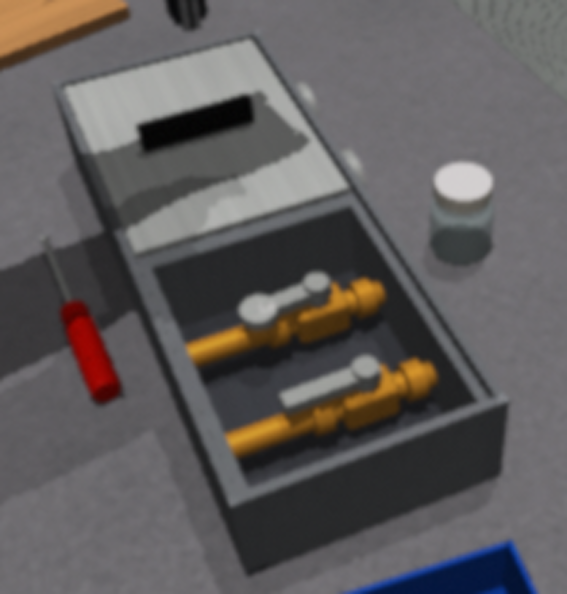

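Both views show the disc handle on the left, with its pivot at box y −69 and pointing straight to −x. The plain handle is on the right, also open. The cover is at its end stop and the bay is fully uncovered. In the full top frame the disc is at about (242,232), the pivot at (246,211) and the plain pivot at (291,211). I'll enter the bay between the disc and its +y wall.

Request:
{"name": "jog_arm", "arguments": {
  "increments": [
    [[-0.126, -0.021, 0, 0, 0, 0, 255], [-0.126, -0.021, 0, 0, 0, 0, 255], [-0.126, -0.021, 0, 0, 0, 0, 255], [-0.126, -0.021, 0, 0, 0, 0, 255], [0, 0, 0.16, 0, 0, 0, 255], [0, 0, 0.16, 0, 0, 0, 255], [0, 0, 0.1, 0, 0, 0, 255], [0, 0, 0, 0, 0, 0, 255], [0, 0, 0, 0, 0, 0, 255]]
  ]
}}

```text
clock: 10.5
tcp_pos: [0.5344, 0.0069, 0.1107]
orientation: [-0.0, 0.74, 0.673, -0.0]
wrist_force: [-0.2, -0.8, -0.5]
finger_gap: -0.0003
grip_force: 0.0
```

```bash
python3 - <<'E'
from h import *
np.set_printoptions(precision=4,suppress=True)
s=env.get_state(); print(s['tcp_pos'],s['orientation'],s['joint_pos'])
c=shot('side','side2.png'); print(proj(c,s['tcp_pos']))
cv2.imwrite('pics/side2c.png',cv2.resize(c['pixels'][120:290,150:320,::-1],None,fx=3.4,fy=3.4,interpolation=cv2.INTER_CUBIC))
a=np.radians(7.2); r,q=.048,.027
# tool frame: n=-x, d=-y ; centre = pivot + r d - q n ; rotate about pivot
n=np.array([-1,0]);d=np.array([0,-1]); nn=n*np.cos(a)-d*np.sin(a); dd=d*np.cos(a)+n*np.sin(a)
print((r*(dd-d)-q*(nn-n))/.25, 7.2/180)
E
```

```text
[0.5344 0.0069 0.1107] [-0.0002  0.74    0.6726 -0.0001] [-0.1375  0.3034 -0.273   0.9947  0.0001  1.5288]
[217.618 166.736]
[-0.0249 -0.012 ] 0.04
```

View pics/side2c.png

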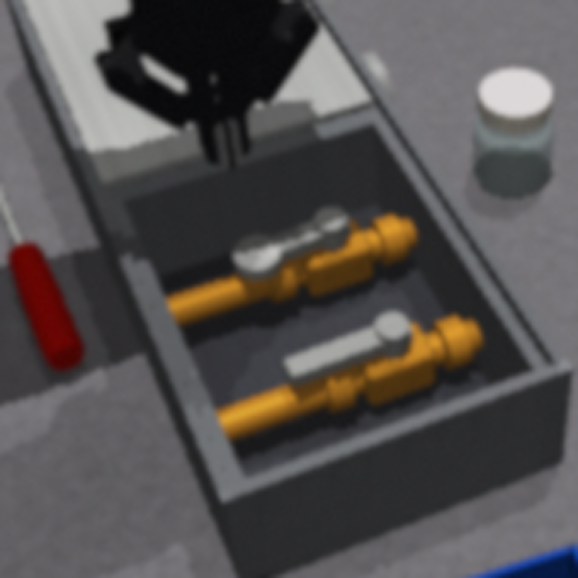

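The fingertips are above the gap between the disc and the +y bay wall (crop: tips at (225,165), disc at (258,255)). The knuckles stay well above the walls. I'll go in and sweep the handle round its pivot.

Request:
{"name": "jog_arm", "arguments": {
  "increments": [
    [[0, 0, 0.1, 0, 0, 0, 255], [0, 0, 0.08, 0, 0, 0, 255], [0, 0, 0.039, 0, 0, 0, 255], [0, 0, 0, 0, 0, 0, 255]]
  ]
}}

```text
clock: 10.95
tcp_pos: [0.5344, 0.007, 0.0557]
orientation: [-0.0, 0.74, 0.673, -0.0]
wrist_force: [-0.2, 0.2, -0.9]
finger_gap: 0.0
grip_force: 0.0
```

Request:
{"name": "jog_arm", "arguments": {
  "increments": [
    [[-0.018, 0, 0, 0, 0, 0, 255], [-0.018, 0, 0, 0, 0, 0, 255], [-0.025, -0.012, 0, 0, 0, -0.04, 255], [-0.025, -0.012, 0, 0, 0, -0.04, 255], [-0.025, -0.012, 0, 0, 0, -0.04, 255], [0, 0, 0, 0, 0, 0, 255]]
  ]
}}

```text
clock: 11.55
tcp_pos: [0.5259, -0.0217, 0.0567]
orientation: [0.001, 0.601, 0.799, 0.001]
wrist_force: [-1.3, -0.2, 0.6]
finger_gap: 0.0001
grip_force: 0.1
```

Request:
{"name": "jog_arm", "arguments": {
  "increments": [
    [[-0.025, -0.012, 0, 0, 0, -0.04, 255], [-0.025, -0.012, 0, 0, 0, -0.04, 255], [-0.025, -0.012, 0, 0, 0, -0.04, 255], [-0.025, -0.012, 0, 0, 0, -0.04, 255], [-0.025, -0.012, 0, 0, 0, -0.04, 255], [-0.025, -0.012, 0, 0, 0, -0.04, 255], [-0.025, -0.012, 0, 0, 0, -0.04, 255], [0, 0, 0, 0, 0, 0, 255]]
  ]
}}

```text
clock: 12.35
tcp_pos: [0.5351, -0.0674, 0.0559]
orientation: [-0.0, 0.205, 0.979, -0.0]
wrist_force: [-1.1, 0.7, -0.5]
finger_gap: 0.0004
grip_force: 0.2
```

```bash
python3 - <<'E'
from h import *
np.set_printoptions(precision=4,suppress=True)
s=env.get_state(); print(s['tcp_pos'],s['wrist_force'])
c=shot('side','side3.png')
cv2.imwrite('pics/side3c.png',cv2.resize(c['pixels'][120:290,150:320,::-1],None,fx=3.4,fy=3.4,interpolation=cv2.INTER_CUBIC))
th=-.095;ex=np.array([np.cos(th),np.sin(th),0]);ey=np.array([-ex[1],ex[0],0]);o=np.array([.5555,.038,0])
p=s['tcp_pos']; print('tcp box',(p-o)@ex,(p-o)@ey)
for t in('tagged_tip','tagged_pivot','plain_pivot'):
    for d in spotter.landmark_of(t,'side')[:1]: p=at_z(c,d['uv'],.061); print(t,d['conf'],(p-o)@ex,(p-o)@ey)
E
```

```text
[ 0.5351 -0.0674  0.0559] [-1.0983  0.6866 -0.4941]
tcp box -0.010346523036953877 -0.10687589709647057
tagged_tip 0.83 0.018440034502752146 -0.11012758911482334
tagged_pivot 0.71 0.018718938204205997 -0.059611594957694046
plain_pivot 0.67 0.031048100072634015 -0.16517616781028024
```

View pics/side3c.png

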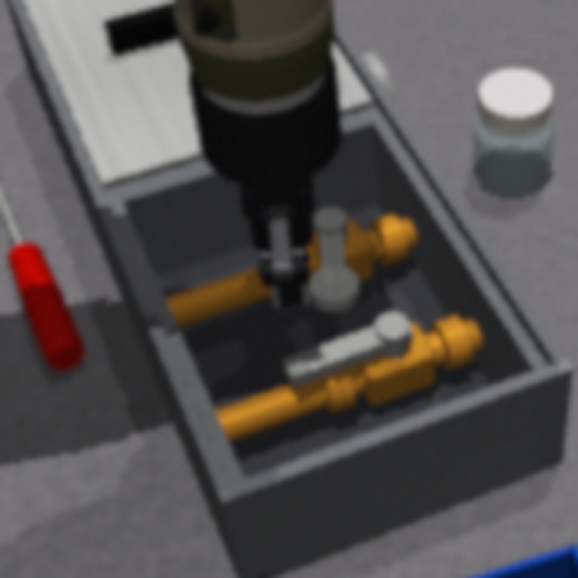

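The disc handle has swung round to about 75° (crop: disc at (333,288), pivot at (330,218)), with the fingers on its −x side. The plain handle hasn't moved. I'll continue to the stop.

Request:
{"name": "jog_arm", "arguments": {
  "increments": [
    [[-0.025, -0.012, 0, 0, 0, -0.04, 255], [-0.025, -0.012, 0, 0, 0, -0.04, 255], [-0.01, -0.006, 0, 0, 0, -0.02, 255], [0, 0, 0, 0, 0, 0, 255]]
  ]
}}

```text
clock: 12.95
tcp_pos: [0.5465, -0.0786, 0.0555]
orientation: [-0.0, 0.049, 0.999, 0.0]
wrist_force: [-1.6, 0.3, 0.8]
finger_gap: -0.0
grip_force: 0.8
```

Request:
{"name": "jog_arm", "arguments": {
  "increments": [
    [[-0.006, 0, 0, 0, 0, 0, 255], [-0.006, 0, 0, 0, 0, 0, 255]]
  ]
}}

```text
clock: 13.15
tcp_pos: [0.5489, -0.0793, 0.0554]
orientation: [-0.001, 0.049, 0.999, -0.001]
wrist_force: [-5.1, -2.3, 0.3]
finger_gap: -0.0001
grip_force: 2.0
```

Request:
{"name": "jog_arm", "arguments": {
  "increments": [
    [[-0.006, 0, 0, 0, 0, 0, 255], [-0.004, 0, 0, 0, 0, 0, 255]]
  ]
}}

```text
clock: 13.35
tcp_pos: [0.5504, -0.0795, 0.0551]
orientation: [-0.002, 0.048, 0.999, -0.0]
wrist_force: [-10.3, -3.4, 5.0]
finger_gap: -0.0
grip_force: 4.7
```

Request:
{"name": "jog_arm", "arguments": {
  "increments": [
    [[-0.006, 0, 0, 0, 0, 0, 255], [0, 0, 0, 0, 0, 0, 255]]
  ]
}}

```text
clock: 13.55
tcp_pos: [0.5505, -0.0794, 0.0549]
orientation: [-0.003, 0.048, 0.999, -0.0]
wrist_force: [-12.6, -3.0, 5.2]
finger_gap: 0.0001
grip_force: 5.5
```

Request:
{"name": "jog_arm", "arguments": {
  "increments": [
    [[0.03, 0, 0, 0, 0, 0, 255], [0.05, 0, 0, 0, 0, 0, 255], [0, 0, -0.16, 0, 0, 0, 255], [0, 0, -0.16, 0, 0, 0, 255], [0, 0, -0.16, 0, 0, 0, 255], [0, 0, -0.16, 0, 0, 0, 255], [0, 0, -0.16, 0, 0, 0, 255], [0.14, 0, 0, 0, 0, 0, 255], [0.14, 0, 0, 0, 0, 0, 255], [0.14, 0, 0, 0, 0, 0, 255], [0, 0, 0, 0, 0, 0, 255], [0, 0, 0, 0, 0, 0, 255]]
  ]
}}

```text
clock: 14.75
tcp_pos: [0.4302, -0.0675, 0.2564]
orientation: [0.002, 0.048, 0.999, -0.0]
wrist_force: [1.0, -0.2, -0.2]
finger_gap: 0.0
grip_force: 0.0
```

```bash
python3 - <<'E'
from h import *
s=env.get_state(); print(s['clock'],s['tcp_pos'],s['wrist_force'])
th=-.095;ex=np.array([np.cos(th),np.sin(th),0]);ey=np.array([-ex[1],ex[0],0]);o=np.array([.5555,.038,0])
for n in('top','side'):
    c=shot(n,n+'4.png')
    for t,z in(('tagged_tip',.061),('tagged_pivot',.061),('plain_pivot',.061),('cover',.082),('jar',0),('screwdriver',0),('bin',0)):
        for d in spotter.landmark_of(t,n)[:1]: p=at_z(c,d['uv'],z); print(n,t,round(d['conf'],2),p.round(3),round((p-o)@ex,4),round((p-o)@ey,4))
    p=c['pixels']; p=p[130:310,60:360] if n=='top' else p[80:300,130:340]
    cv2.imwrite(f'pics/{n}4c.png',cv2.resize(p[:,:,::-1],None,fx=2.6,fy=2.6,interpolation=cv2.INTER_CUBIC))
E
```

```text
14.75 [ 0.43023669 -0.06754758  0.25637325] [ 0.96053247 -0.23118179 -0.19400681]
top tagged_tip 0.96 [ 0.581 -0.08   0.061] 0.0365 -0.1146
top tagged_pivot 0.88 [ 0.577 -0.034  0.061] 0.0278 -0.0698
top plain_pivot 0.64 [ 0.575 -0.126  0.061] 0.0353 -0.1616
top cover 0.84 [0.569 0.161 0.082] 0.0017 0.1238
top jar 0.89 [0.743 0.01  0.   ] 0.1894 -0.0103
top bin 0.73 [ 0.51  -0.334  0.   ] -0.01 -0.3743
side tagged_tip 0.88 [ 0.573 -0.082  0.061] 0.029 -0.1178
side tagged_pivot 0.61 [ 0.551 -0.063  0.061] 0.005 -0.1013
side plain_pivot 0.73 [ 0.567 -0.127  0.061] 0.0271 -0.1633
side cover 0.66 [0.566 0.17  0.082] -0.0021 0.1319
side jar 0.57 [0.745 0.004 0.   ] 0.1919 -0.0162
side screwdriver 0.66 [0.408 0.1   0.   ] -0.1527 0.0481
side bin 0.89 [ 0.516 -0.332  0.   ] -0.0044 -0.3723
```

View pics/top4c.png

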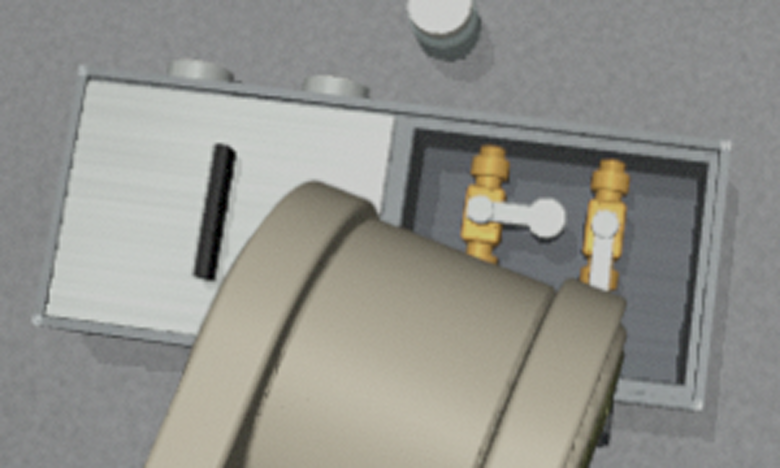

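View pics/side4c.png

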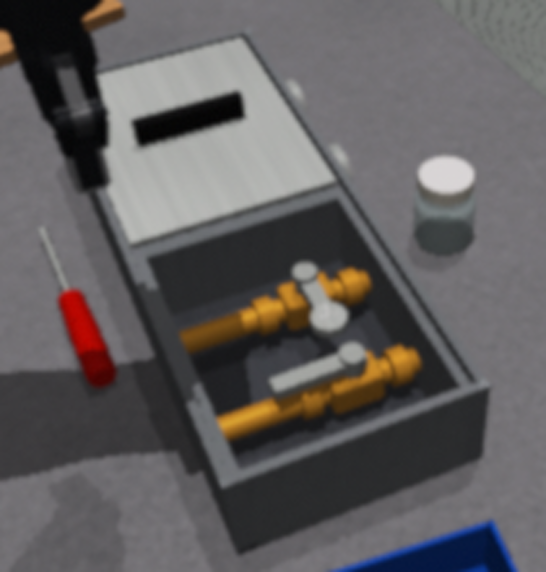

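The top view shows the disc handle pointing to −y at its stop: it stalled under 12 N, pivot at (480,208) and disc at (547,218) in the crop. The plain handle is still open, the cover is against the end strip at y ≈ +124 mm, and the loose items haven't moved. The arm is clear of everything.

```bash
python3 -c "
from h import *
print(ticket.hand_in())"
```

```text
the job is handed in; nothing more can be done
None
```

I handed the job in at about 15 s: the cover is against its end stop with the bay fully open, the disc handle is pushed shut against its stop, the plain handle is still open, the jar, screwdriver and bin were not touched, and the arm is clear; the hand-in returned no verdict.

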